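# Open the slice vice for the next big slice

### The arm

A 6-joint arm with a two-finger parallel gripper is mounted at the origin on the work surface. World frame = base frame: x ahead of the robot, y to its left, z up, the work surface at z = 0. Lengths are in m, angles in degrees, forces in N, time in s.
With the tool pointing down it reaches from about 0.4 to 0.825 m from the base axis. Payload 7 kg.
Tool frame: the origin (TCP) lies midway between the tips of the shut fingers; the grasp point (between the pads) lies 19 mm behind it; z points along the fingers, y is the line along which they close (so a half turn about z gives the same grasp; the last joint's range is limited). The gripper opens to 88 mm and grips with 3 to 60 N. Pads are 19 mm wide; open, the fingers measure 130 mm over their backs; the gripper's body (78 mm by 193 mm) begins 47 mm behind the grasp point.
Start: joints at [88.929, 20.546, 0.682, 0, -70.136, -16.507], TCP at [0.204, 0.643, 0.227] pointing down, gripper open.
Joint ranges: [-176.03, 176.03], [-82.01, 121.73], [-58.28, 71.71], [-173.87, 95.51], [-174.79, -0.11], [-173.66, 173.66]. Speed limits (degrees/s): [136.94, 136.94, 172.46, 180, 180, 180].

### API

Orientations are given as a 3x3 rotation matrix whose columns are the frame's x, y, z axes.
In Python, from rig import robot gives the robot as it stands. Calls block until the motion is done:
- robot.goto(position, orientation): joint-space move of the TCP to a pose.
- robot.servo_line(position, ori=None, speed=0.15): straight line of the TCP; ori=None keeps the orientation; speed is the mean speed in m/s.
- robot.movej(angles): joint-space move.
- robot.move_gripper(opening): opening from 0.0 (shut) to 1.0 (fully open); the grip force is fixed at half the most; returns when the fingers have stopped.
- robot.dwell(seconds).
- robot.ik(position, orientation): joint angles nearest the present ones, or None.
- robot.grab_frame(name): name is "side" or "top" or "wrist"; returns (picture, depth): 420x560x3 uint8, red, green, blue; 420x560 float32, m along the optical axis (not along the pixel's ray), 0 where there is no reading.
- robot.camera_info(name): a dict with "vfov" (degrees; the focal length in pixels is half the picture's height over the tangent of half this angle, whatever the lens; pixels are square), "cx", "cy" (the principal point, pixels), "view" (4x4, takes a point from world to camera coordinates); the wrist camera has in their place "T_tool_cam" (4x4, takes a point from camera to tool coordinates, whose origin is the TCP and whose axes are the flange's). Camera axes: x right, y down, z forward; pixel columns grow to the right and rows downward; lengths in m; the calibration is good to about 2 mm. The wrist camera is an equidistant fisheye: a pixel r from the principal point sees the ray r / f radians off the axis. A picture is of the moment at which its call begins: read the wrist's pose just before it. camera_info takes no time and is no camera call.
A pose or a line that the arm cannot do raises robot.Unreachable and nothing moves.
- robot.job_done(): hands the job in; it is judged then, once.
Readings, each from a call of its own:
- robot.read_t(): time.
- robot.read_qpos(): joint angles.
- robot.read_qvel(): joint speeds.
- robot.read_effort(): joint torques, N m.
- robot.read_position(): TCP position.
- robot.read_tcp_rot(): TCP orientation.
- robot.read_force(): force on the tool from outside, world axes, zero at the start.
- robot.read_ft_torque(): the same for the moment, N m.
- robot.read_grip_width(): opening from 0.0 (shut) to 1.0 (fully open).
- robot.read_finger_force(): force on a finger pad.
Only numpy, scipy, OpenCV 4.12 (cv2) and the standard library are available. Lean on these libraries where they do the work, as an engineer would, in place of code of your own. Each camera call takes 0.05 s, during which the arm holds its last target. There are 200 camera calls.

### The job

Open the blue wood-slice vice to its full width, ready for the big wood slice that lies beside it: press the red release button on the sliding jaw right down with the fingertips, keep it down while you push the jaw back until it is hard against its end stop, then let the button spring up so that the jaw locks there. Only press and push: pick nothing up, and leave the slices and everything else on the table where they lie.

Things in the scene. Friction and masses are not known exactly. Their poses are not given: they have to be found in the camera images.
- vice: Quick-release bench vice, blue iron, beech V facings, bolted down. Bed 285 mm long (x), 110 mm wide (y, 164 over the lugs), 10 mm thick. Origin on the table under the middle of the button's travel; z up, +x is the way the sliding jaw opens. In its frame the fixed jaw is at x -178 to -134 mm (66 mm high), the end plate (end stop, 50 mm high) at x 88 to 108 mm.
- jaw (a joint): How far the sliding jaw is open, m: 0 = jaws about 30 mm apart, 0.095 = against the end stop, 125 mm apart. Starts between 0 and 0.05, locked. With the button up a rack of square teeth (8 mm pitch, 1 mm play) locks it; with the button down it slides with 1 to 2 N. The jaw is 104 mm wide, its top beside the button 46 mm above the table.
- release_button (a joint): How far the red release button is pressed, m: 0 = up, 0.009 = right down, on a solid stop. Spring: 4 N to start, 9 N right down; the lock is clear from about 0.006. Let go at a gap of the rack it springs right up and locks; let go between gaps it stays 5.5 mm down, on a tooth. At the end stop (to 1.5 mm short of it) it faces a gap.
- button_top (a point): Centre of the top of the red release button: ribbed pad 44 mm long (vice x), 34 mm wide, 58 mm above the table when up, 49 when right down. Rides on the sliding jaw, at x = joint jaw - 0.0475, y = 0 in the vice's frame. It lies in a 60 mm long gap, open at both sides, between the jaw head (its face 30 mm to the -x side, 66 mm high) and the thumb rest.
- thumb_rest (a point): Top edge, on the button's side, of the blue upright thumb rest at the back of the sliding jaw: 60 mm wide, 10 mm thick, 71 mm above the table, its face 30 mm to the +x side of the button's centre. A finger that holds the button down can push the jaw open against it.
- end_stop (a point): Point 50 mm above the table in the middle of the top edge of the end plate's face that stops the sliding jaw. The back of the thumb rest (40 mm to the +x side of the button's centre) comes level with it when the jaw is home.
- big_slice: The next workpiece: bark-edged wood slice 110 mm across, 14 mm thick, lying loose on the table beside the vice. Origin under its centre. Leave it there.
- burned_slice: Finished slice with dark burned rings, 76 mm across, 12 mm thick, loose on the table beside the vice. Origin under its centre. Leave it there.
- badge_frame: Green plastic badge frame, 105 x 70 x 6 mm, loose, flat on the table. Origin under its centre. Leave it there.
- scissors: Small scissors with yellow handles, 125 mm long, 10 mm high, loose, flat on the table. Leave them there.
- bracelet: Black ring bracelet, 72 mm across, 10 mm high, loose on the table. Leave it there.
- mug: White mug, 82 mm across, 95 mm high, loose. Origin under its centre. Leave it there.
- varnish_jar: Amber jar with a black cap, 52 mm across, 65 mm high, loose. Origin under its centre. Leave it there.

How it is judged:
By the outcome, as a careful person would: the job done as asked, in the order asked, and still so for the second after the job is handed in, with the robot touching nothing.
It also fails if it takes over 32 s, if anything falls off the work surface, if the arm or the gripper's body presses on something with over 40 N, if the wrist force passes 120 N, or if a joint passes its speed limit or range.

## Working session

There is one attempt and no reset: what is moved stays moved. The work goes in short steps, each a Python script; the robot and the scene stay as the last script left them, time stands still between calls to the robot, and variables do not carry over. Pictures are saved under pics/ and viewed, at most 10 in all, crops included, and the job is handed in when it is done.

```bash
mkdir -p pics; ls
python3 - <<'E'
from rig import robot
import cv2,numpy as np,pickle
d={}
for n in("top","side"):
    im,dp=robot.grab_frame(n); d[n]=(im,dp,robot.camera_info(n)); cv2.imwrite(f"pics/{n}0.png",im[:,:,::-1])
    print(n,d[n][2])
pickle.dump(d,open("d.pkl","wb"))
print(robot.read_t())
E
```

```text
pics
top {'vfov': 49.06176587970991, 'cx': 284.5365730145345, 'cy': 208.89215011991976, 'view': array([[-3.01013265e-02, -9.99529960e-01, -5.81110273e-03,
         1.64003307e-02],
       [-9.77201849e-01,  3.06503236e-02, -2.10088325e-01,
         5.95757692e-01],
       [ 2.10167688e-01, -6.45316930e-04, -9.77665140e-01,
         1.10584367e+00],
       [ 0.00000000e+00,  0.00000000e+00,  0.00000000e+00,
         1.00000000e+00]])}
side {'vfov': 52.23804680188755, 'cx': 278.6688326323455, 'cy': 208.83153383760347, 'view': array([[ 0.84274515, -0.53778943, -0.02373043, -0.52007806],
       [-0.35837722, -0.52761121, -0.7701897 ,  0.28875064],
       [ 0.40167944,  0.65757808, -0.63737328,  0.90044866],
       [ 0.        ,  0.        ,  0.        ,  1.        ]])}
0.1
```

View pics/top0.png

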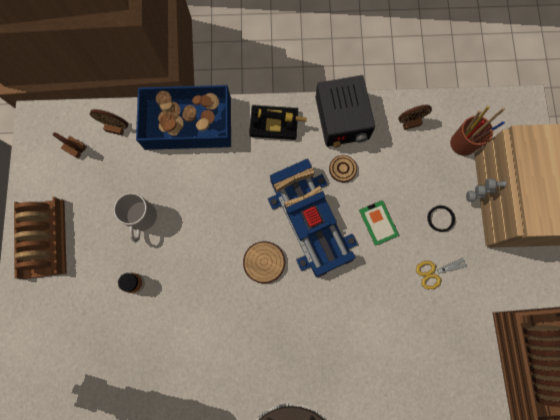

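View pics/side0.png

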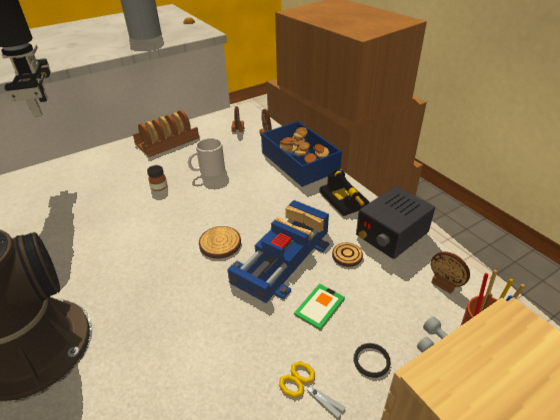

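Top view: the vice has its fixed jaw at about (297,178), red button at (312,216) and end plate at about (332,262). So it opens towards the robot, and the side view agrees. The big slice is at (264,262), the burned slice at (343,168).

```bash
cat > h.py <<'E'
import numpy as np,cv2
def pts(dp,c):
    f=dp.shape[0]/2/np.tan(np.radians(c["vfov"]/2)); v,u=np.mgrid[:dp.shape[0],:dp.shape[1]]
    P=np.stack([(u-c["cx"])/f*dp,(v-c["cy"])/f*dp,dp],-1); R,t=c["view"][:3,:3],c["view"][:3,3]
    return (P-t)@R
def ray(uv,c,z,h=420):
    f=h/2/np.tan(np.radians(c["vfov"]/2)); R,t=c["view"][:3,:3],c["view"][:3,3]
    o=-R.T@t; d=R.T@np.array([(uv[0]-c["cx"])/f,(uv[1]-c["cy"])/f,1]); return o+d*(z-o[2])/d[2]
def masks(im):
    h=cv2.cvtColor(im,cv2.COLOR_RGB2HSV); H,S,V=cv2.split(h)
    return ((H<8)|(H>172))&(S>180)&(V>90), (H>100)&(H<130)&(S>90)&(V>30)
E
python3 - <<'E'
import pickle; from h import *
d=pickle.load(open("d.pkl","rb"))
for n in d:
    im,dp,c=d[n]; P=pts(dp,c); r,b=masks(im)
    near=np.hypot(P[...,0]-0.55,P[...,1]+0.05)<0.3
    k,lab,st,ce=cv2.connectedComponentsWithStats((r).astype(np.uint8))
    for i in range(1,k):
        if st[i,4]>40: print(n,"red",ce[i].round(1),st[i,4],np.median(P[lab==i],0).round(4),ray(ce[i],c,.058).round(4))
    k,lab,st,ce=cv2.connectedComponentsWithStats((b).astype(np.uint8))
    for i in range(1,k):
        if st[i,4]>80:
            m=lab==i; Q=P[m]; Q=Q[Q[:,2]>0.003]
            print(n,"blue",ce[i].round(0),st[i,4],cv2.minAreaRect(Q[:,:2].astype(np.float32)),np.percentile(Q[:,2],[5,50,98]).round(3))
E
```

```text
top red [311.9 215.9] 217 [ 0.5764 -0.0707  0.0586] [ 0.5768 -0.071   0.058 ]
top blue [185. 119.] 3636 ((0.6393616199493408, 0.2053021639585495), (0.6600590348243713, 0.2629550099372864), 13.810044288635254) [0.005 0.028 0.078]
top blue [290. 171.] 359 ((0.544491708278656, 0.0093197301030159), (0.09538896381855011, 0.37715888023376465), 78.89324951171875) [0.063 0.067 0.071]
top blue [318. 181.] 86 ((0.6810798645019531, -0.09698362648487091), (0.02991703897714615, 0.0327400378882885), 18.410140991210938) [0.005 0.009 0.015]
top blue [304. 186.] 101 ((0.6667912006378174, -0.0546298623085022), (0.036264725029468536, 0.024791795760393143), 21.453134536743164) [0.007 0.01  0.016]
top blue [291. 192.] 102 ((0.6529291868209839, -0.019747087731957436), (0.035119473934173584, 0.02269837260246277), 22.702505111694336) [0.007 0.011 0.015]
top blue [275. 200.] 94 ((0.6323279142379761, 0.019834483042359352), (0.03464294597506523, 0.03650885075330734), 24.88552474975586) [0.005 0.009 0.017]
top blue [320. 234.] 2149 ((0.502543568611145, -0.046516403555870056), (0.19906634092330933, 0.24772748351097107), 34.62820816040039) [0.008 0.046 0.072]
side red [281.4 240. ] 169 [ 0.5788 -0.0758  0.0586] [ 0.5788 -0.0748  0.058 ]
side red [480.6 295.5] 167 [ 0.7653 -0.4792  0.1294] [ 0.8356 -0.4512  0.058 ]
side blue [304. 155.] 2095 ((0.60948646068573, -0.19916290044784546), (1.3274128437042236, 0.24157698452472687), 60.78141784667969) [0.007 0.05  0.077]
side blue [280. 256.] 2997 ((0.3843058943748474, -0.3056444525718689), (0.8951682448387146, 0.224663645029068), 49.64439392089844) [0.008 0.045 0.07 ]
```

```bash
cat >> h.py <<'E'
def ori(a,s=1):  # tool down, y = s * vice +x ; a = vice yaw (rad)
    y=s*np.array([np.cos(a),np.sin(a),0]); z=np.array([0,0,-1.]); return np.stack([np.cross(y,z),y,z],1)
E
python3 - <<'E'
from rig import robot; from h import *
import pickle
a=np.radians(180+23)
B=np.array([.5775,-.0725,.0])
ok=[]
for s in(1,-1):
    q=robot.ik(B+[0,0,.22],ori(a,s)); print(s,None if q is None else np.round(q,1))
    if q is not None: ok.append((abs(q[5]),s))
s=min(ok)[1]
robot.goto(B+[0,0,.22],ori(a,s)); robot.move_gripper(0.0)
p,R=robot.read_position(),robot.read_tcp_rot(); im,dp=robot.grab_frame("wrist"); c=robot.camera_info("wrist")
pickle.dump((p,R,im,dp,c,s),open("w.pkl","wb")); cv2.imwrite("pics/w1.png",im[:,:,::-1])
print(s,p,c,robot.read_t(),robot.read_force())
E
```

```text
1 [ 12.1  12.1 -11.9   0.  -65.9  10.9]
-1 [  12.1   12.1  -11.9    0.   -65.9 -169.1]
1 [ 0.5774924  -0.07249316  0.21997296] {'vfov': 65.70646984690485, 'cx': 276.18504550563114, 'cy': 206.9835372693603, 'T_tool_cam': array([[-3.01234835e-05, -9.63665909e-01, -2.67110492e-01,
         7.14993535e-02],
       [ 9.99999185e-01, -3.69919438e-04,  1.22179885e-03,
        -8.06773638e-04],
       [-1.27621527e-03, -2.67110237e-01,  9.63665135e-01,
        -1.58176552e-01],
       [ 0.00000000e+00,  0.00000000e+00,  0.00000000e+00,
         1.00000000e+00]])} 4.4167 [-0.39321885 -0.4352492   0.66958594]
```

View pics/w1.png

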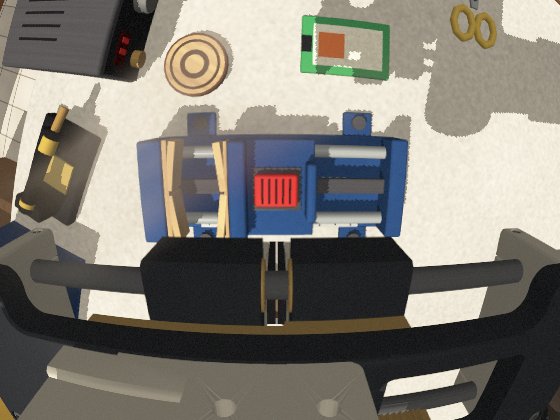

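Wrist view: button at (276,190), thumb rest at about (311,185), end plate at about (398,185), lugs at (201,122) and (358,122). The tool is nearly square to the vice.

```bash
cat >> h.py <<'E'
def wray(uv,c,p,R,z):
    f=210/np.tan(np.radians(c["vfov"]/2)); T=c["T_tool_cam"]; d=np.array([uv[0]-c["cx"],uv[1]-c["cy"]]); r=np.hypot(*d)
    t=r/f; v=np.array([*(d/r*np.sin(t)),np.cos(t)]); v=R@(T[:3,:3]@v); o=p+R@T[:3,3]; return o+v*(z-o[2])/v[2]
def redc(im):
    r,_=masks(im); k,l,st,ce=cv2.connectedComponentsWithStats(cv2.morphologyEx(r.astype(np.uint8),cv2.MORPH_CLOSE,np.ones((9,9))))
    i=1+np.argmax(st[1:,4]); x,y,w,h,_=st[i]; return np.array([x+(w-1)/2,y+(h-1)/2]),st[i]
E
python3 - <<'E'
from h import *; import pickle
p,R,im,dp,c,s=pickle.load(open("w.pkl","rb"))
u,st=redc(im); print(u,st); b=wray(u,c,p,R,.058); print("button",b)
x,y,w,h,_=st
for A,B_,z in [((x,u[1]),(x+w,u[1]),.058),((u[0],y),(u[0],y+h),.058),((201,122),(358,122),.012),((316,152),(386,152),.03),((307,164),(307,207),.071),((388,141),(389,236),.05),((246,141),(246,236),.066)]:
    P,Q=wray(A,c,p,R,z),wray(B_,c,p,R,z); v=(R.T@(Q-P)); print("d",np.linalg.norm(Q-P).round(4),"tool ang",np.degrees(np.arctan2(v[0],v[1])).round(2),"mid-b tool",(R.T@((P+Q)/2-b))[:2].round(4))
E
```

```text
[276.  189.5] [ 255  174   43   32 1313]
button [ 0.5784305  -0.07322615  0.058     ]
d 0.0434 tool ang -0.02 mid-b tool [0.     0.0005]
d 0.0331 tool ang -90.01 mid-b tool [-0.0007 -0.    ]
d 0.1781 tool ang 0.1 mid-b tool [0.069  0.0042]
d 0.0794 tool ang 1.48 mid-b tool [0.0364 0.0827]
d 0.0426 tool ang -88.78 mid-b tool [0.0066 0.03  ]
d 0.1059 tool ang -84.61 mid-b tool [-0.0017  0.122 ]
d 0.0965 tool ang -91.24 mid-b tool [ 0.0013 -0.0298]
```

```bash
python3 -c "
import cv2
im=cv2.imread('pics/w1.png')[105:260,125:420]
cv2.imwrite('pics/w1c.png',cv2.resize(im,None,fx=2.7,fy=2.7,interpolation=3))"
```

```text
(no output)
```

View pics/w1c.png

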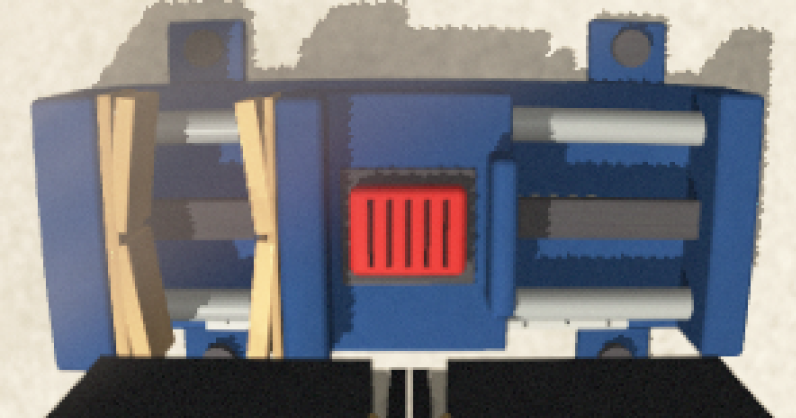

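Run:
```python
from rig import robot; from h import *
a=np.radians(203); vx=np.array([np.cos(a),np.sin(a),0]); R=ori(a)
B=np.array([.578,-.073,0])+.005*vx
robot.goto(B+[0,0,.09],R); robot.servo_line(B+[0,0,.064],speed=.1); robot.dwell(.1)
f0=np.array(robot.read_force()); print("f0",f0.round(2))
z=.064
while z>.044:
    z-=.002; robot.servo_line(B+[0,0,z],speed=.04)
    f=np.array(robot.read_force())-f0; print(round(z,4),robot.read_position()[2].round(4),f.round(1))
    if f[2]>16: break
print(robot.read_t())
im,_=robot.grab_frame("wrist"); cv2.imwrite("pics/w2.png",im[:,:,::-1])
np.save("st.npy",np.r_[f0,z])
```

```text
f0 [-0.18  0.98 -0.15]
0.062 0.0623 [ 0.1 -1.5  0.4]
0.06 0.0598 [ 0.1 -1.7 -0.3]
0.058 0.0582 [-0.8 -1.4  4.1]
0.056 0.0563 [-0.3  0.   4.8]
0.054 0.0543 [-0.3 -1.4  5.7]
0.052 0.0525 [-0.6 -0.9  6.1]
0.05 0.0507 [ 0.  -0.6  7.8]
0.048 0.0493 [-0.7  1.2  9.8]
0.046 0.0491 [-1.6  3.8 21.6]
7.7583
```

View pics/w2.png

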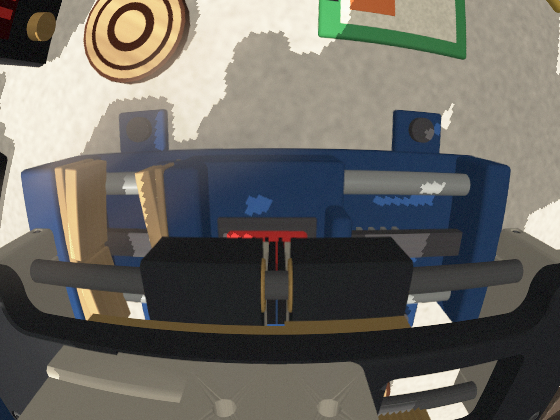

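The button is on its solid stop: TCP 49.1 mm high at 21 N. The red pad shows under the fingers at (265,237). Now I'll push.

Run:
```python
from rig import robot; from h import *
a=np.radians(203); vx=np.array([np.cos(a),np.sin(a),0])
B=np.array([.578,-.073,0])+.005*vx; S=np.load("st.npy"); f0=S[:3]; z=S[3]
t=0
while t<.100:
    t+=.006 if t<.07 else .002
    robot.servo_line(B+t*vx+[0,0,z],speed=.06)
    f=np.array(robot.read_force())-f0; p=robot.read_position(); 
    print(round(t,4),((p-B)@vx).round(4),p[2].round(4),"fx",(f@vx).round(1),"fz",f[2].round(1))
    if f@vx<-14 or f[2]>40 or f[2]<6: break
print(robot.read_t())
im,_=robot.grab_frame("wrist"); cv2.imwrite("pics/w3.png",im[:,:,::-1])
np.save("t.npy",t)
```

```text
0.006 0.0032 0.0491 fx 0.3 fz 22.9
0.012 0.0092 0.0491 fx 1.0 fz 22.5
0.018 0.0152 0.0491 fx 1.3 fz 23.5
0.024 0.0211 0.0491 fx 0.7 fz 22.2
0.03 0.0271 0.0491 fx 1.0 fz 23.0
0.036 0.0331 0.0491 fx 0.0 fz 22.7
0.042 0.0391 0.0491 fx 0.6 fz 24.2
0.048 0.0451 0.0491 fx 0.9 fz 24.5
0.054 0.0511 0.0491 fx 0.2 fz 25.2
0.06 0.057 0.049 fx 0.6 fz 24.6
0.066 0.063 0.049 fx 0.7 fz 25.2
0.072 0.069 0.049 fx 1.2 fz 24.7
0.074 0.0708 0.049 fx 0.4 fz 26.6
0.076 0.0728 0.049 fx 0.6 fz 26.7
0.078 0.0748 0.049 fx 0.7 fz 26.5
0.08 0.0767 0.049 fx 1.4 fz 27.0
0.082 0.0787 0.049 fx 0.6 fz 27.1
0.084 0.0807 0.049 fx 0.9 fz 26.8
0.086 0.0814 0.0491 fx -3.0 fz 22.4
0.088 0.0822 0.0491 fx -7.5 fz 18.2
0.09 0.0836 0.0491 fx -7.7 fz 16.5
0.092 0.0854 0.0491 fx -7.4 fz 14.9
0.094 0.0874 0.0491 fx -7.2 fz 13.5
0.096 0.0893 0.0491 fx -9.1 fz 13.2
0.098 0.0895 0.0492 fx -13.9 fz 8.5
0.1 0.0896 0.0493 fx -18.9 fz 3.1
14.3083
```

View pics/w3.png

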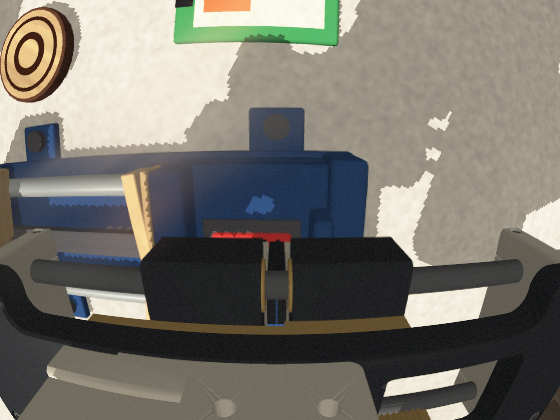

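The jaw met the stop at 81.5 mm of travel (82 expected). The fingers then slid along the pad to the thumb rest and pushed hard at 19 N. I'll lift straight up with a light +x push so the jaw stays home.

Run:
```python
from rig import robot; from h import *
a=np.radians(203); vx=np.array([np.cos(a),np.sin(a),0]); R=ori(a)
B=np.array([.578,-.073,0])+.005*vx; f0=np.load("st.npy")[:3]
for t,z in[(.097,.046),(.096,.050),(.095,.054),(.095,.058),(.094,.062),(.091,.066),(.086,.072)]:
    robot.servo_line(B+t*vx+[0,0,z],speed=.05)
    f=np.array(robot.read_force())-f0; p=robot.read_position()
    print(t,z,((p-B)@vx).round(4),p[2].round(4),"fx",(f@vx).round(1),"fz",f[2].round(1))
robot.servo_line(B+.04*vx+[0,0,.22],speed=.15)
robot.dwell(.2)
p,Rr=robot.read_position(),robot.read_tcp_rot(); im,dp=robot.grab_frame("wrist"); c=robot.camera_info("wrist")
u,st=redc(im); print(u,st)
for z in(.058,.0525): b=wray(u,c,p,Rr,z); print(z,b,((b-B)@vx+.005))
cu=dp[int(u[1])-6:int(u[1])+7,int(u[0])-8:int(u[0])+9]
T=c["T_tool_cam"]; o=p+Rr@T[:3,3]
# height from depth: camera-axis depth along ray
d=wray(u,c,p,Rr,0)-o; ax=Rr@T[:3,2]; k=np.median(cu)/(d@ax); print("button z",(o+k*d)[2])
print(robot.read_t(),robot.read_force()-f0)
cv2.imwrite("pics/w4.png",im[:,:,::-1])
```

```text
0.097 0.046 0.0895 0.0492 fx -9.8 fz 11.8
0.096 0.05 0.0901 0.0526 fx -7.6 fz 11.2
0.095 0.054 0.0901 0.0561 fx -7.3 fz 7.4
0.095 0.058 0.0902 0.0597 fx -8.2 fz 4.9
0.094 0.062 0.0902 0.0632 fx -6.4 fz 3.2
0.091 0.066 0.0905 0.0662 fx -1.8 fz 2.5
0.086 0.072 0.0863 0.0719 fx 0.9 fz 0.2
[311. 190.] [ 290  174   43   33 1380]
0.058 [ 0.50425092 -0.10493047  0.058     ] 0.08036261032284882
0.0525 [ 0.50320439 -0.10404893  0.0525    ] 0.08098150234650954
button z 0.05846811938253782
17.6 [-0.12584138 -1.54397071  0.05265809]
```

View pics/w4.png

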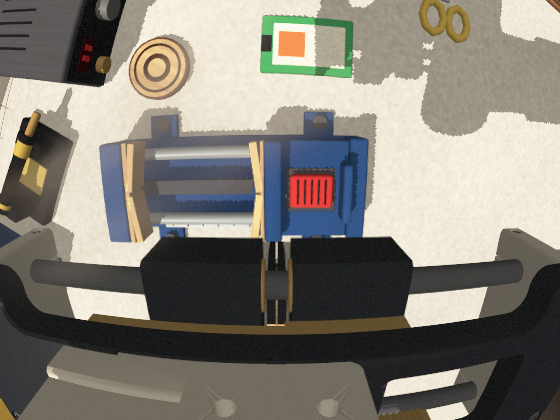

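The thumb rest is against the end plate at about (350,190). The red button at (311,190) is 58.5 mm high, so it's right up and locked. The gripper is clear, and the slice and badge frame in view look undisturbed.

```bash
python3 -c "
from rig import robot
print(robot.job_done())"
```

```text
the job is handed in; nothing more can be done
None
```

The vice is open to its full width: the jaw is hard against its end stop, the button is up and locked, and I handed the job in at about 17.6 s with the gripper clear.

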